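# Clamp a weld coupon in the specimen vise

## Task

Take the steel weld coupon from the blue tray and stand it upright in the open specimen vise, flat on the vise floor with its long side along the jaws. Turn the black knob clockwise until it suddenly turns stiff because the jaws have closed on the coupon, then give it one eighth of a turn (45 degrees) more without overtightening, and let go. Leave the other things where they are.

Things in the scene. Friction and masses are not known exactly. Their poses are not given: they have to be found in the camera images.
- coupon: Steel block, 24 mm (its x) by 44 mm (its y) by 46 mm tall (its z), about 0.36 kg, with a copper-coloured weld band across the middle of its length. It stands upright in the blue tray at the start; origin at the centre of its underside. Its two ends (44 mm apart, facing +-y) are to be gripped; the 24 mm thickness goes between the jaws.
- tray: Blue tray, 150 mm (x) by 190 mm (y), floor 4 mm thick, rim 9 mm high; origin at the centre of its underside. It does not move.
- vise: Grey and blue vise, bolted down; origin at the underside. Base plate 235 x 90 mm, its top (vise floor) at z 22 mm. Along its x from the -x end: blue gear head (x -125 to -45, y +-31, top 68 mm) with the knob on it, moving jaw, gap, fixed shoe, blue end block (x 58 to 90, y +-25 mm). Jaw and shoe tops at 56 mm; only 32 and 34 mm wide in y, so the coupon's ends stick out and fingers fit there.
- slot (a point): Point on the vise floor between the jaws for the centre of the coupon's underside; x: closing direction, y: along the jaws. At the start the gap is 30 to 40 mm, at least 15 mm to either side of this point. The fixed shoe stands up to 9 mm towards the jaw, different each time and not reported, so the knob angle where the jaws close on the coupon is known only by feel.
- jaw: Steel moving jaw, 26 (x) x 32 (y) x 34 mm, origin at the bottom of its clamping face, axes as the vise's. Moves +x 5 mm per rad of knob until it holds the coupon against the shoe; further turning compresses a spring pack: clamping force then about 26 N, rising 22 N per further rad (43 N at 45 degrees).
- knob_grip (a point): On the knob's vertical axis, 98 mm above the table, 111 mm from slot towards the vise's -x: where to put the TCP. Black bar 44 long, 14 wide, 76 to 112 mm above the table, on a 44 mm disc; it lies along this point's x, white mark at its -x end. Grip across it (fingers along this y) from above; fingertips no lower than 78 mm. The point turns with the knob.
- knob (a joint): Knob angle, rad, grows clockwise from above (closing), 0 to 4.5; 0 to 0.2 at the start, its bar then nearly along the vise's x. Turns with about 0.05 N m until the jaws close on the coupon (never before 1.4 rad), where this jumps to about 0.18 N m, then rises 0.11 N m per rad. It stays where left. Takes two or three grasps.
- puck_black: Black resin puck, 32 mm across, 20 mm high, in the tray; leave it alone.
- puck_green: Green resin puck, 32 mm across, 20 mm high, in the tray; leave it alone.
- mouse: Grey computer mouse, 100 by 56 by 30 mm, on the table; leave it alone.
- etchant: Closed amber bottle, 60 mm across, 130 mm high, beyond the vise and tray; leave it alone.
- paste_jar: Closed jar, 56 mm across, 55 mm high, beyond the vise and tray; leave it alone.
- driver: Yellow screwdriver, 160 mm long, lying on the table; leave it alone.
- slide_box: Green box, 90 by 120 by 35 mm, beyond the vise; leave it alone.

How it is judged:
By the outcome, as a careful person would: the job done as asked, in the order asked, and still so for the second after the job is handed in, with the robot touching nothing.
It also fails if it takes over 72 s, if anything falls off the work surface, if the arm or the gripper's body presses on something with over 40 N, if the wrist force passes 120 N, or if a joint passes its speed limit or range.

## Robot

A 7-joint arm with a two-finger parallel gripper is mounted at the origin on the work surface. World frame = base frame: x ahead of the robot, y to its left, z up, the work surface at z = 0. Lengths are in m, angles in rad, forces in N, time in s.
With the tool pointing down it reaches from about 0.4 to 0.85 m from the base axis. Payload 4.5 kg.
Tool frame: the origin (TCP) lies between the finger pads, 19 mm behind the fingertips; this is the grasp point; z points along the fingers, y is the line along which they close (so a half turn about z gives the same grasp; the last joint's range is limited). The gripper opens to 88 mm and grips with 3 to 60 N. Pads are 18 mm wide; open, the fingers measure 123 mm over their backs; the gripper's body (75 mm by 187 mm) begins 45 mm behind the grasp point.
Start: joints at [0.034, 0.689, -0.195, 1.565, 0.157, 0.902, -0.215], TCP at [0.625, 0, 0.257] pointing down, gripper open.
Joint ranges: [-3.01, 3.01], [-0.46, 2.08], [-1.47, 1.51], [0.13, 2.56], [-1, 4.14], [0.04, 2.09], [-2.66, 2.66]. Speed limits (rad/s): [2.57, 2.57, 3.14, 3.14, 3.14, 3.14, 3.14].

## Interface

Orientations are given as a rotation vector (axis times angle).
In Python, from rig import bot, camera, camera_params, workorder gives the robot as it stands.
- The arm moves only by the tool apply_moves, never from a script. Its argument "plan" is a list of rows, each a list of 5 numbers: the opening, from 0 (shut) to 1 (fully open), then the shift along the tool's x, y, z in cm, then the turn about the tool's z in rad. A call has 1 to 12 rows; each row shifts and turns the commanded pose from where the row before left it, along the tool's axes as they then stand; what a row does not reach is not made up. A row lasts 1/12 s, in which the tool goes at most 41.7 mm and 7.16 degrees, less where a joint would pass 70% of its speed; a pose out of reach is approached as far as the arm can. A call with a gripper value outside its range is refused whole. The fingers move at their own pace and stop on an object; "squeeze" is the grip in N (left out, the last holds). Time passes only in rows, so rows that do not move let the fingers close. It gives the time, the measured TCP pose, the force, the opening and the grip force at its end, in the units of the state.
- bot.sense(): the state, without advancing time (a new reading comes with each control period).
- camera(name): name is "scene" or "side" or "wrist"; returns the picture (400x640x3 uint8, blue, green, red); there is no depth.
- camera_params(name): a dict with "camera_matrix" (3x3 intrinsics, pixels), "R" (3x3) and "t" (3): a world point X has camera coordinates R X + t. Camera axes: x right, y down, z forward; pixel columns grow to the right and rows downward; lengths in m; the calibration is good to about 2 mm. A picture is of the moment at which its call begins: read the wrist's pose just before it. camera_params takes no time and is no camera call; for the wrist camera it gives the pose at the moment of the call.
- workorder.close_job(): hands the job in; it is judged then, once.
The state is a dict: "clock": time; "q": joint angles; "qvel": joint speeds; "joint_efforts": joint torques, N m; "tool_pos": TCP position; "tcp_rot": TCP orientation; "force": force on the tool from outside, world axes, zero at the start; "moment": the same for the moment, N m; "finger_gap": finger opening in m; "finger_force": force on a finger pad.
Only numpy, scipy, OpenCV 4.12 (cv2) and the standard library are available. Lean on these libraries where they do the work, as an engineer would, in place of code of your own. Each camera call takes 0.05 s, during which the arm holds its last target. There are 200 camera calls.

## Working session

There is one attempt and no reset: what is moved stays moved. The work goes in short steps, Python scripts to look and compute and a tool call to move; the robot and the scene stay as the last step left them, time stands still between calls to the robot, and variables do not carry over. Pictures are saved under pics/ and viewed, at most 10 in all, crops included, and the job is handed in when it is done.

Besides the shell and the picture viewer there is one more tool, called after "Call:" as name(argument=value, ...) on one line, values as JSON. apply_moves: Moves the arm, as the interface text tells. Its arguments: {"type":"object","properties":{"plan":{"type":"array"},"squeeze":{"type":"number"}},"required":["plan"]}

```bash
mkdir -p pics
python3 - <<'E'
from rig import bot,camera,camera_params
import cv2
for n in ["scene","side"]:
    cv2.imwrite(f"pics/{n}0.png",camera(n)); p=camera_params(n); print(n,p)
print(bot.sense())
E
```

```text
scene {'camera_matrix': array([[414.82382038,   0.        , 320.44493195],
       [  0.        , 414.82382038, 199.62416194],
       [  0.        ,   0.        ,   1.        ]]), 'R': array([[-0.85132532,  0.52463318,  0.00228521],
       [ 0.43596455,  0.70985192, -0.55321349],
       [-0.29185631, -0.46996838, -0.83303638]]), 't': array([ 0.49244227, -0.14742653,  1.39184587])}
side {'camera_matrix': array([[403.37895987,   0.        , 324.93734624],
       [  0.        , 403.37895987, 196.99309499],
       [  0.        ,   0.        ,   1.        ]]), 'R': array([[-0.57710103,  0.81659569,  0.01122002],
       [ 0.4758618 ,  0.34740097, -0.80800255],
       [-0.66370924, -0.46095992, -0.58907215]]), 't': array([ 0.34387294, -0.17299056,  1.4445951 ])}
{'clock': 0.1, 'q': array([ 0.03379893,  0.68991339, -0.19447862,  1.5661834 ,  0.15728409,
        0.90250514, -0.21509067]), 'qvel': array([ 2.22154034e-05, -3.83158342e-03,  2.65232172e-03, -1.96937651e-03,
       -5.99806641e-04, -5.91155884e-04,  4.59396856e-04]), 'joint_efforts': array([-3.08775299e-03, -5.28501892e+01, -1.27141513e+00, -1.53837240e+01,
       -5.25604945e-02,  1.96265515e-03,  5.71585565e-05]), 'tool_pos': array([ 6.24487445e-01, -5.83080960e-05,  2.56695960e-01]), 'tcp_rot': array([-2.22065452e+00, -2.22073865e+00,  1.94048708e-03]), 'force': array([-0.52329732, -0.09506375,  0.73563459]), 'moment': array([-0.02887368, -0.01912889, -0.00019443]), 'finger_force': 0.0, 'finger_gap': 0.08814377970419775}
```

View pics/scene0.png

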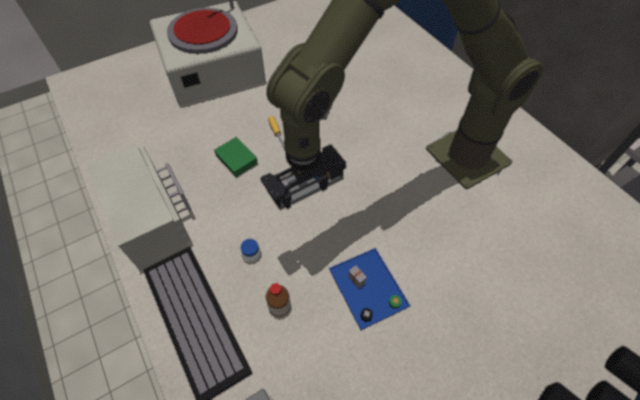

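View pics/side0.png

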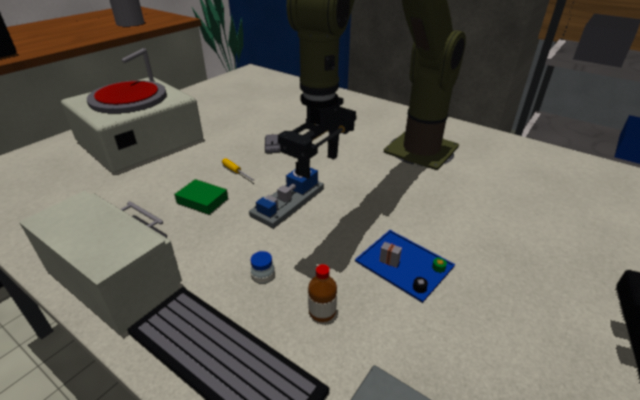

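Scene: tray about (370,288), coupon (357,276). Side: vise end block (266,207), gear head (303,180), mostly under the gripper; coupon (391,254).

```bash
cat > h.py <<'E'
import numpy as np,cv2
from rig import bot,camera,camera_params
from scipy.spatial.transform import Rotation as Ro
def pt(P,uv,z):
    d=P["R"].T@np.linalg.inv(P["camera_matrix"])@np.array([uv[0],uv[1],1.]); c=-P["R"].T@P["t"]
    return (c+d*(z-c[2])/d[2]).round(4)
def pix(P,X):
    x=P["camera_matrix"]@(P["R"]@np.array(X)+P["t"]); return (x[:2]/x[2]).round(1)
E
python3 - <<'E'
from h import *
S,D=camera_params("scene"),camera_params("side")
print("coupon top scene",pt(S,(357,272),.05),"side",pt(D,(391,247),.05))
for uv in [(330,267),(376,250),(409,304),(362,328)]: print("tray",pt(S,uv,.009))
print("endblock top",pt(D,(266,203),.06),"gear",pt(D,(303,175),.068))
for uv in [(250,212),(274,223),(324,187)]: print("base",pt(D,uv,.022))
w=camera_params("wrist"); T=bot.sense()
R=Ro.from_rotvec(T["tcp_rot"]).as_matrix()
print("cam in tool",R.T@(-w["R"].T@w["t"]-T["tool_pos"]), "\n",w["R"]@R,w["camera_matrix"])
cv2.imwrite("pics/w0.png",camera("wrist"))
E
```

```text
coupon top scene [0.5684 0.1691 0.05  ] side [0.5709 0.1735 0.05  ]
tray [0.6113 0.104  0.009 ]
tray [0.471  0.1284 0.009 ]
tray [0.4899 0.3033 0.009 ]
tray [0.6321 0.2901 0.009 ]
endblock top [ 0.6249 -0.1725  0.06  ] gear [ 0.4682 -0.1692  0.068 ]
base [ 0.6452 -0.2164  0.022 ]
base [ 0.6421 -0.1325  0.022 ]
base [ 0.4277 -0.1226  0.022 ]
cam in tool [ 0.08366171  0.00023164 -0.12706279] 
 [[-3.24310094e-04  9.99999354e-01  1.08900603e-03]
 [-9.46220290e-01  4.54497863e-05 -3.23523045e-01]
 [-3.23522886e-01 -1.13536139e-03  9.46219664e-01]] [[338.04916009   0.         314.11968632]
 [  0.         338.04916009 204.5912235 ]
 [  0.           0.           1.        ]]
```

View pics/w0.png

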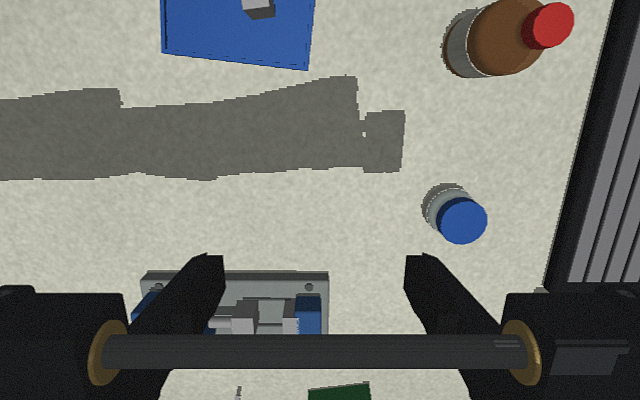

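Wrist view: the vise's far plate edge runs (141,272)–(328,272), the rest hidden by the gripper; the tray is at the top. I'll look at the vise from over it first.

Call:
apply_moves(plan=[[1,-3,-0.7,0,0],[1,-3,-0.7,0,0],[1,-3,-0.7,0,0],[1,-3,-0.7,0,0],[1,-3,-0.7,0,0],[1,-3,-0.7,0,0],[1,-3,-0.7,0,0],[1,-1,-1,0,0],[1,0,0,0,0],[1,0,0,0,0]])

```text
clock: 0.98
tool_pos: [0.5656, -0.2194, 0.2573]
tcp_rot: [-2.221, -2.22, -0.001]
force: [0.5, 0.8, 0.4]
finger_gap: 0.0883
finger_force: 0.0
```

Run:
```python
from h import *
print(bot.sense()["tool_pos"],bot.sense()["tcp_rot"]); w=camera_params("wrist")
np.save("w1.npy",w,allow_pickle=True)
cv2.imwrite("pics/w1.png",camera("wrist"))
```

```text
[ 0.56559876 -0.2193629   0.25725135] [-2.22136104e+00 -2.21988272e+00 -8.50765843e-04]
```

View pics/w1.png

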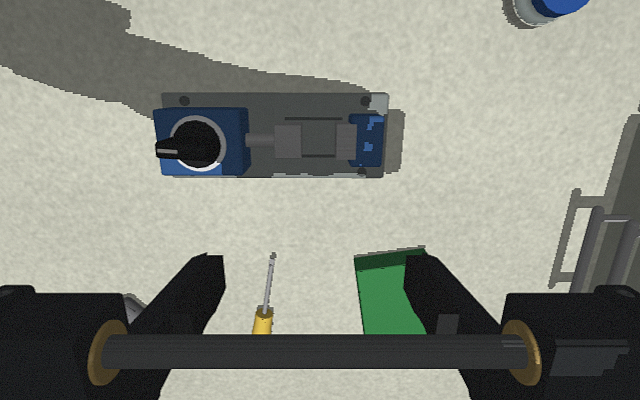

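Wrist view is clear: base plate top (162,93)–(388,177), gear head (153,108)–(247,176), knob disc ~(197,143), jaw (274–301,124–158), shoe (336–356,124–160). Zoom for precise edges.

Run:
```python
from h import *
im=cv2.imread("pics/w1.png")
c=im[85:185,145:405]; g=cv2.convertScaleAbs(c,alpha=1.8,beta=20)
cv2.imwrite("pics/w1c.png",cv2.resize(g,None,fx=3,fy=3,interpolation=cv2.INTER_NEAREST))
```

```text
(no output)
```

View pics/w1c.png

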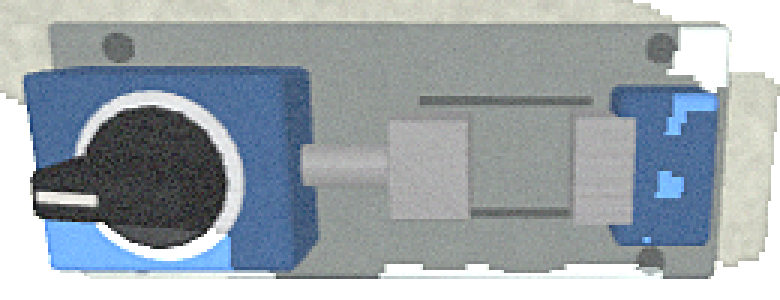

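Crop (×3, offset 145,85): jaw top (388,120)–(467,219), shoe top (575,116)–(634,224), plate far edge (50,23)–(728,25), ring (76–245, 90–262), bar's white-marked end around (35,192).

Run:
```python
from h import *
w=np.load("w1.npy",allow_pickle=True).item()
def q(n,u,v,z): print(n,pt(w,(145+u/3-.33,85+v/3-.33),z))
for u,v in [(50,23),(728,25),(714,276)]: q("base",u,v,.022)
for u,v in [(420,100),(592,101),(470,212),(570,212)]: q("groove",u,v,.022)
for u,v in [(388,120),(467,120),(469,219),(390,219)]: q("jaw",u,v,.056)
for u,v in [(575,116),(634,118),(634,224),(578,222)]: q("shoe",u,v,.056)
for u,v in [(25,74),(285,67),(50,270),(295,270)]: q("gear",u,v,.068)
for u,v in [(33,178),(35,216),(36,198),(97,200),(36,206),(97,206)]: q("bar/mark",u,v,.112)
for u,v in [(78,176),(228,176),(153,104),(153,247)]: q("disc",u,v,.076)
for u,v in [(612,87),(718,93),(708,243)]: q("end",u,v,.06)
```

```text
base [ 0.4099 -0.1385  0.022 ]
base [ 0.6399 -0.1394  0.022 ]
base [ 0.6408 -0.2269  0.022 ]
groove [ 0.5347 -0.164   0.022 ]
groove [ 0.5944 -0.1644  0.022 ]
groove [ 0.5516 -0.2032  0.022 ]
groove [ 0.5875 -0.2032  0.022 ]
jaw [ 0.5273 -0.1675  0.056 ]
jaw [ 0.5523 -0.1675  0.056 ]
jaw [ 0.5526 -0.1991  0.056 ]
jaw [ 0.5267 -0.1991  0.056 ]
shoe [ 0.5865 -0.1663  0.056 ]
shoe [ 0.6052 -0.167   0.056 ]
shoe [ 0.6065 -0.2008  0.056 ]
shoe [ 0.5882 -0.2002  0.056 ]
gear [ 0.42   -0.1527  0.068 ]
gear [ 0.4984 -0.1508  0.068 ]
gear [ 0.4187 -0.2132  0.068 ]
gear [ 0.4971 -0.2133  0.068 ]
bar/mark [ 0.4383 -0.1772  0.112 ]
bar/mark [ 0.4373 -0.1874  0.112 ]
bar/mark [ 0.4383 -0.1826  0.112 ]
bar/mark [ 0.4547 -0.1831  0.112 ]
bar/mark [ 0.438  -0.1847  0.112 ]
bar/mark [ 0.4544 -0.1847  0.112 ]
disc [ 0.4352 -0.1821  0.076 ]
disc [ 0.4806 -0.1821  0.076 ]
disc [ 0.4603 -0.1609  0.076 ]
disc [ 0.4554 -0.204   0.076 ]
end [ 0.5975 -0.1572  0.06  ]
end [ 0.6305 -0.159   0.06  ]
end [ 0.6303 -0.2063  0.06  ]
```

Call:
apply_moves(plan=[[1,3,0,0,0],[1,3,0,0,0],[1,3,0,0,0],[1,3,0,0,0],[1,3,0,0,0],[1,3,0,0,0],[1,3,0,0,0],[1,3,0,0,0],[1,3,0,0,0],[1,3,0,0,0],[1,3,0,0,0],[1,1,0,0,0]])

```text
clock: 2.03
tool_pos: [0.5647, 0.1296, 0.2577]
tcp_rot: [-2.206, -2.231, -0.007]
force: [0.5, -0.3, 0.4]
finger_gap: 0.0882
finger_force: 0.0
```

Call:
apply_moves(plan=[[1,0,0,0,0],[1,0,0,0,0]])

```text
clock: 2.2
tool_pos: [0.5656, 0.1209, 0.2574]
tcp_rot: [2.218, 2.225, -0.001]
force: [-0.4, -0.5, 0.3]
finger_gap: 0.0883
finger_force: 0.0
```

Run:
```python
from h import *
print(bot.sense()["tool_pos"],bot.sense()["tcp_rot"],bot.sense()["q"][6]); w=camera_params("wrist")
np.save("w2.npy",w,allow_pickle=True)
im=camera("wrist"); cv2.imwrite("pics/w2.png",im)
u,v=pix(w,[.569,.171,.045]).astype(int); print(u,v)
u0,v0=max(u-60,0),max(v-55,0); print(u0,v0)
cv2.imwrite("pics/w2c.png",cv2.resize(im[v0:v0+110,u0:u0+120],None,fx=5,fy=5,interpolation=cv2.INTER_NEAREST))
```

```text
[0.56559087 0.12092946 0.25737105] [ 2.21818596e+00  2.22457007e+00 -7.69297216e-04] -0.4307640923153426
317 125
257 70
```

View pics/w2c.png

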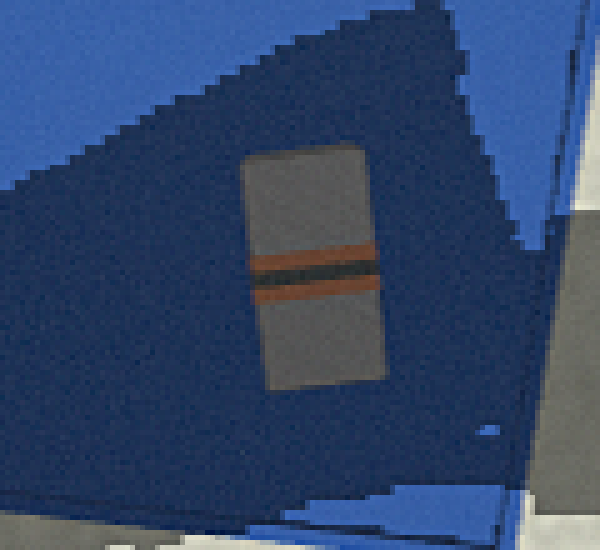

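Coupon top corners in the crop (×5, offset 257,70): (243,158), (362,147), (385,378), (267,389).

Run:
```python
from h import *
w=np.load("w2.npy",allow_pickle=True).item()
P=np.array([pt(w,(257+u/5-.4,70+v/5-.4),.05) for u,v in [(243,158),(362,147),(385,378),(267,389)]])
print(P,P.mean(0)); d=(P[0]+P[1]-P[2]-P[3])[:2]/2; print(np.linalg.norm(d),np.arctan2(-d[0],d[1]),"ccw yaw of long axis from +y")
im=cv2.imread("pics/w2.png")
for z in (.024,): 
  for n,lo,hi in [("green",(40,100,60),(85,255,255))]:
    m=cv2.inRange(cv2.cvtColor(im,cv2.COLOR_BGR2HSV),lo,hi); M=cv2.moments(m); print(n,M["m00"]/255, pt(w,(M["m10"]/max(M["m00"],1),M["m01"]/max(M["m00"],1)),z))
```

```text
[[0.5568 0.1935 0.05  ]
 [0.5793 0.1956 0.05  ]
 [0.5845 0.1521 0.05  ]
 [0.5613 0.1499 0.05  ]] [0.570475 0.172775 0.05    ]
0.04381923093802537 0.1109092372975943 ccw yaw of long axis from +y
green 516.0 [0.5211 0.273  0.024 ]
```

Call:
apply_moves(plan=[[1,2.6,0.25,0,0],[1,2.6,0.25,0,0],[1,0,0,1,-0.12],[1,0,0,1,-0.12],[1,0,0,1,-0.12],[1,0,0,1,-0.12],[1,0,0,1,-0.12],[1,0,0,1,-0.12],[1,0,0,1,-0.12],[1,0,0,1,-0.12],[1,0,0,1,-0.12],[1,0,0,1,-0.12]], squeeze=40)

```text
clock: 3.25
tool_pos: [0.5716, 0.169, 0.1568]
tcp_rot: [0.575, 3.088, -0.003]
force: [0.0, -0.6, 0.4]
finger_gap: 0.088
finger_force: 0.0
```

Call:
apply_moves(plan=[[1,0,0,1,-0.12],[1,0,0,1,-0.12],[1,0,0,1,-0.12],[1,0,0,1,-0.12],[1,0,0,0,0],[1,0,0,0,0]])

```text
clock: 3.75
tool_pos: [0.5712, 0.1697, 0.1169]
tcp_rot: [0.162, -3.136, 0.002]
force: [-0.3, 1.3, -0.5]
finger_gap: 0.0885
finger_force: 0.0
```

```bash
cat > st.py <<'E'
from h import *
s=bot.sense(); R=Ro.from_rotvec(s["tcp_rot"]).as_matrix()
print(s["clock"],s["tool_pos"].round(4),"tooly ang",np.arctan2(R[1,1],R[0,1]).round(4),"tilt",R[:2,2].round(4),"q",s["q"].round(2),"F",s["force"].round(1),"M",s["moment"].round(3),"gap",round(s["finger_gap"],4),s["finger_force"])
import sys
if len(sys.argv)>2: 
    g=np.array([float(a) for a in sys.argv[1:4]])-s["tool_pos"]; print("to go cm (tool)",(R.T@g*100).round(2))
E
python3 st.py .5705 .1728 .035
```

```text
3.75 [0.5712 0.1697 0.1169] tooly ang 1.674 tilt [-0.0011 -0.0014] q [-0.06  0.89 -0.55  1.75  0.69  0.7   0.68] F [-0.3  1.3 -0.5] M [ 0.12  -0.07   0.004] gap 0.0885 0.0
to go cm (tool) [0.02 0.33 8.19]
```

Call:
apply_moves(plan=[[1,0,0.3,2,-0.01],[1,0,0,2,0],[1,0,0,2,0],[1,0,0,1.2,0],[1,0,0,1,0],[1,0,0,0,0],[0,0,0,0,0],[0,0,0,0,0],[0,0,0,0,0],[0,0,0,0,0],[0,0,0,0,0],[0,0,0,0,0]], squeeze=40)

```text
clock: 4.75
tool_pos: [0.5709, 0.175, 0.0358]
tcp_rot: [-0.187, 3.135, 0.0]
force: [0.8, 0.9, 0.1]
finger_gap: 0.0507
finger_force: 0.0
```

Call:
apply_moves(plan=[[0,0,0,0,0],[0,0,0,0,0],[0,0,0,0,0],[0,0,0,0,0]])

```text
clock: 5.08
tool_pos: [0.5709, 0.1744, 0.0357]
tcp_rot: [-0.187, 3.136, -0.002]
force: [-1.1, -2.7, 3.7]
finger_gap: 0.0439
finger_force: 40.0
```

```bash
python3 st.py .5705 .1728 .035
```

```text
5.0833 [0.5709 0.1744 0.0357] tooly ang 1.6896 tilt [ 0.0003 -0.001 ] q [-0.12  1.01 -0.46  1.77  0.79  0.56  0.6 ] F [-1.1 -2.7  3.7] M [-0.4   -0.024  0.024] gap 0.0439 39.998318664729595
to go cm (tool) [ 0.05 -0.16  0.07]
```

Call:
apply_moves(plan=[[0,0,0,-1,0],[0,0,0,-2,0],[0,0,0,-3,0],[0,0,0,-3,0],[0,0,0,-3,0.06],[0,0,0,0,0.06],[0,0,-1.5,0,0],[0,0,-2.5,0,0],[0,0,-2.5,0,0],[0,0,-2.5,0,0],[0,0,-2.5,0,0],[0,0,-2.5,0,0]])

```text
clock: 6.08
tool_pos: [0.57, 0.0344, 0.1555]
tcp_rot: [0.0, -3.141, -0.001]
force: [0.9, 0.6, -3.9]
finger_gap: 0.0437
finger_force: 40.0
```

Call:
apply_moves(plan=[[0,0,-2.5,0,0],[0,0,-2.5,0,0],[0,0,-2.5,0,0],[0,0,-2.5,0,0],[0,0,-2.5,0,0],[0,0,-2.5,0,0],[0,0,-2.5,0,0],[0,0,-2.5,0,0],[0,0,-1.5,0,0],[0,0,0,0,0],[0,0,0,0,0]])

```text
clock: 7.0
tool_pos: [0.57, -0.1803, 0.1553]
tcp_rot: [-0.004, -3.141, -0.001]
force: [0.2, 1.0, -3.3]
finger_gap: 0.044
finger_force: 40.0
```

```bash
python3 st.py .5697 -.1833 .0537
python3 - <<'E'
from h import *
w=camera_params("wrist"); np.save("w3.npy",w,allow_pickle=True)
im=camera("wrist"); cv2.imwrite("pics/w3.png",im)
E
```

```text
7.0 [ 0.57   -0.1803  0.1553] tooly ang 1.5683 tilt [-0.0003  0.0009] q [ 0.57  0.85 -0.62  1.73  0.66  0.79  1.2 ] F [ 0.2  1.  -3.3] M [ 0.108 -0.084  0.006] gap 0.044 39.99942052178085
to go cm (tool) [ 0.02 -0.31 10.16]
```

View pics/w3.png

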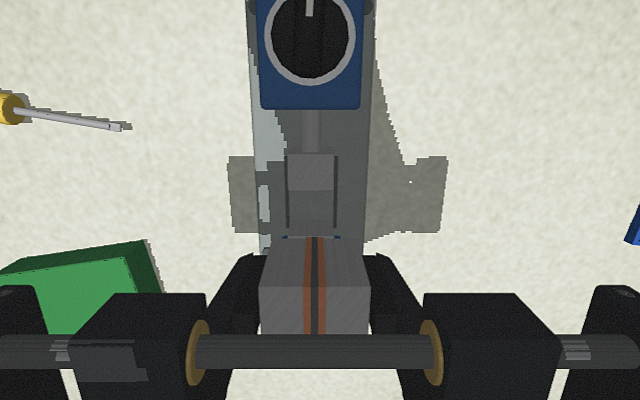

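Held coupon: its −x face's top edge at row 288 (259–371), bottom edge at row 238 (268–362); jaw top (287,153)–(336,191); knob mark at (309,8) pointing −x.

Run:
```python
from h import *
w=np.load("w3.npy",allow_pickle=True).item()
for u,v,z in [(259,288,.1696),(371,288,.1696),(268,238,.1236),(362,238,.1236),(287,153,.056),(336,153,.056),(286,191,.056),(336,191,.056),(261,108,.068),(361,108,.068),(309,8,.112)]: print((u,v),pt(w,(u,v),z))
im=cv2.imread("pics/w3.png"); print(im[225:245,340].mean(1).round(), im[280:296,340].mean(1).round(), im[180:200,300].mean(1).round())
```

```text
(259, 288) [ 0.5578 -0.2025  0.1696]
(371, 288) [ 0.558  -0.1594  0.1696]
(268, 238) [ 0.5577 -0.2049  0.1236]
(362, 238) [ 0.5579 -0.1567  0.1236]
(287, 153) [ 0.526  -0.1993  0.056 ]
(336, 153) [ 0.5261 -0.1663  0.056 ]
(286, 191) [ 0.5526 -0.2008  0.056 ]
(336, 191) [ 0.5528 -0.1659  0.056 ]
(261, 108) [ 0.4962 -0.2134  0.068 ]
(361, 108) [ 0.4964 -0.1524  0.068 ]
(309, 8) [ 0.4514 -0.1832  0.112 ]
[80. 83. 83. 82. 85. 81. 82. 82. 83. 80. 84. 77. 64. 67. 81. 83. 84. 82.
 81. 83.] [ 83.  79.  84.  82.  81.  74.  86.  98.  94.  98.  91.  99. 101. 100.
  93.  95.] [ 96.  99.  95.  99.  98.  95.  99.  95.  96. 100.  91.  83.  83.  86.
  84.  78.  81.  84.  86.  83.]
```

Call:
apply_moves(plan=[[0,0.03,-0.28,0,0],[0,0,0,1.5,0],[0,0,0,1.5,0],[0,0,0,1.5,0],[0,0,0,1.5,0],[0,0,0,1,0],[0,0,0,1,0],[0,0,0,0.8,0],[0,0,0,0.6,0],[0,0,0,0.4,0],[0,0,0,0,0],[0,0,0,0,0]])

```text
clock: 8.05
tool_pos: [0.5703, -0.1828, 0.0576]
tcp_rot: [0.001, 3.141, -0.0]
force: [0.2, 0.4, -2.6]
finger_gap: 0.0437
finger_force: 40.0
```

```bash
python3 st.py .5697 -.1833 .0537
```

```text
8.05 [ 0.5703 -0.1828  0.0576] tooly ang 1.57 tilt [ 0.0004 -0.    ] q [ 0.52  0.99 -0.51  1.76  0.79  0.61  1.1 ] F [ 0.2  0.4 -2.6] M [ 0.123 -0.044 -0.015] gap 0.0437 39.9991512671113
to go cm (tool) [ 0.06 -0.05  0.39]
```

Call:
apply_moves(plan=[[0,0.06,-0.03,0.15,0],[0,0,0,0.1,0],[0,0,0,0.08,0],[0,0,0,0.05,0],[0,0,0,0,0],[0,0,0,0,0]])

```text
clock: 8.55
tool_pos: [0.5696, -0.1832, 0.0537]
tcp_rot: [0.001, 3.141, -0.0]
force: [0.1, 0.4, -3.0]
finger_gap: 0.0435
finger_force: 40.0
```

```bash
python3 st.py .5697 -.1833 .0537
```

```text
8.55 [ 0.5696 -0.1832  0.0537] tooly ang 1.57 tilt [ 0.0003 -0.0001] q [ 0.52  0.99 -0.51  1.76  0.8   0.6   1.09] F [ 0.1  0.4 -3. ] M [ 0.076 -0.071  0.001] gap 0.0435 39.999130088835955
to go cm (tool) [-0.01 -0.01  0.  ]
```

Call:
apply_moves(plan=[[0,0,0,0.05,0],[0,0,0,0,0],[0,0,0,0,0]])

```text
clock: 8.8
tool_pos: [0.5696, -0.1831, 0.0537]
tcp_rot: [0.001, 3.141, -0.0]
force: [-1.7, 0.5, 4.4]
finger_gap: 0.0438
finger_force: 40.0
```

Call:
apply_moves(plan=[[0,0,0,0.05,0],[0,0,0,0,0],[0,0,0,0,0]])

```text
clock: 9.05
tool_pos: [0.5696, -0.1831, 0.0537]
tcp_rot: [0.001, 3.141, -0.001]
force: [-2.6, 0.2, 8.5]
finger_gap: 0.0437
finger_force: 40.0
```

Call:
apply_moves(plan=[[1,0,0,0,0],[1,0,0,0,0],[1,0,0,0,0],[1,0,0,0,0],[1,0,0,0,0],[1,0,0,-1,0],[1,0,0,-2,0],[1,0,0,-3,0],[1,0,0,-3,0],[1,0,0,-3,0],[1,0,0,0,0],[1,0,0,0,0]])

```text
clock: 10.05
tool_pos: [0.5706, -0.1832, 0.1749]
tcp_rot: [0.002, 3.137, -0.001]
force: [0.8, -0.5, -1.1]
finger_gap: 0.0882
finger_force: 0.0
```

```bash
python3 st.py .458 -.183 .100
python3 - <<'E'
from h import *
w=camera_params("wrist"); np.save("w4.npy",w,allow_pickle=True)
im=camera("wrist"); cv2.imwrite("pics/w4.png",im)
E
```

```text
10.05 [ 0.5706 -0.1832  0.1749] tooly ang 1.5698 tilt [ 0.0041 -0.0009] q [ 0.59  0.83 -0.64  1.71  0.64  0.82  1.22] F [ 0.8 -0.5 -1.1] M [ 0.089 -0.006  0.018] gap 0.0882 0.0
to go cm (tool) [11.29  0.02  7.44]
```

View pics/w4.png

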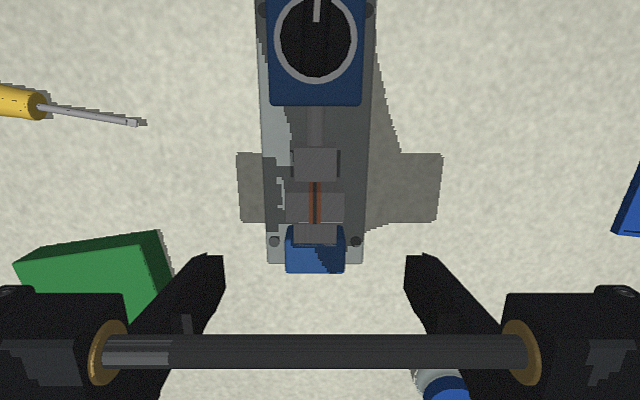

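Coupon stands upright between the jaws (315,205); knob bar is nearly along −x, centre (315,38).

Call:
apply_moves(plan=[[1,2.5,0,0,0],[1,2.5,0,0,0],[1,2.5,0,0,0],[1,2.5,0,0,0],[1,1.3,0.02,0,0.05],[1,0,0,0,0],[1,0,0,1.5,0],[1,0,0,1.5,0],[1,0,0,1,0],[1,0,0,1,0],[1,0,0,0,0],[1,0,0,0,0]], squeeze=60)

```text
clock: 11.1
tool_pos: [0.4566, -0.1825, 0.122]
tcp_rot: [-0.078, -3.14, -0.001]
force: [-0.2, -0.3, 1.3]
finger_gap: 0.0881
finger_force: 0.0
```

```bash
python3 st.py .458 -.183 .099
```

```text
11.1 [ 0.4566 -0.1825  0.122 ] tooly ang 1.5208 tilt [-0.0011  0.0004] q [ 0.59  0.79 -0.5   2.06  0.81  0.49  1.  ] F [-0.2 -0.3  1.3] M [ 0.117 -0.057 -0.002] gap 0.0881 0.0
to go cm (tool) [-0.14 -0.04  2.3 ]
```

Call:
apply_moves(plan=[[1,-0.14,-0.04,1.2,0],[1,0,0,1,0],[1,0,0,0.1,0],[1,0,0,0,0],[0,0,0,0,0],[0,0,0,0,0],[0,0,0,0,0],[0,0,0,0,0],[0,0,0,0,0],[0,0,0,0,0],[0,0,0,0,0],[0,0,0,0,0]], squeeze=15)

```text
clock: 12.1
tool_pos: [0.4579, -0.1833, 0.0997]
tcp_rot: [0.08, 3.141, 0.0]
force: [0.2, -0.1, -0.8]
finger_gap: 0.0364
finger_force: 0.0
```

Call:
apply_moves(plan=[[0,0,0,0,0],[0,0,0,0,0],[0,0,0,0,0],[0,0,0,0,0],[0,0,0,0,0],[0,0,0,0,0]])

```text
clock: 12.6
tool_pos: [0.4579, -0.1827, 0.0996]
tcp_rot: [0.079, 3.14, 0.001]
force: [-0.1, 2.4, 0.5]
finger_gap: 0.0137
finger_force: 15.0
```

```bash
python3 st.py .458 -.183 .099
```

```text
12.6 [ 0.4579 -0.1827  0.0996] tooly ang 1.5207 tilt [0.0002 0.0008] q [ 0.56  0.83 -0.45  2.07  0.86  0.43  0.96] F [-0.1  2.4  0.5] M [ 0.472 -0.001  0.018] gap 0.0137 14.999777460470796
to go cm (tool) [-0.01 -0.03  0.06]
```

Call:
apply_moves(plan=[[0,0,0,0,0],[0,0,0,0,0],[0,0,0,0,0.1],[0,0,0,0,0.1],[0,0,0,0,0.1],[0,0,0,0,0.1],[0,0,0,0,0.1],[0,0,0,0,0.1],[0,0,0,0,0.1],[0,0,0,0,0.1],[0,0,0,0,0.1],[0,0,0,0,0.1]], squeeze=60)

```text
clock: 13.6
tool_pos: [0.4577, -0.1831, 0.0996]
tcp_rot: [-1.581, -2.714, 0.0]
force: [-0.9, 1.3, 0.7]
finger_gap: 0.0137
finger_force: 60.0
```

```bash
python3 st.py .458 -.183 .0996
```

```text
13.6 [ 0.4577 -0.1831  0.0996] tooly ang 0.5156 tilt [-0.0005  0.    ] q [ 0.41  0.8  -0.21  2.08  0.5   0.31  0.3 ] F [-0.9  1.3  0.7] M [0.416 0.068 0.104] gap 0.0137 59.99638047069311
to go cm (tool) [-0.    0.03  0.  ]
```

Call:
apply_moves(plan=[[0,0,0,0,0.05],[0,0,0,0,0.05],[0,0,0,0,0]])

```text
clock: 13.85
tool_pos: [0.4577, -0.1831, 0.0996]
tcp_rot: [-1.711, -2.634, 0.001]
force: [-0.4, 1.6, 0.4]
finger_gap: 0.0136
finger_force: 60.0
```

```bash
python3 st.py .458 -.183 .0996
```

```text
13.85 [ 0.4577 -0.1831  0.0996] tooly ang 0.419 tilt [-0.0007 -0.0002] q [ 0.4   0.8  -0.19  2.08  0.46  0.3   0.24] F [-0.4  1.6  0.4] M [ 0.382  0.1   -0.027] gap 0.0136 60.00062154605985
to go cm (tool) [-0.    0.04  0.  ]
```

Call:
apply_moves(plan=[[0,0,0,0,0.05],[0,0,0,0,0.05],[0,0,0,0,0.05]])

```text
clock: 14.1
tool_pos: [0.4576, -0.1832, 0.0996]
tcp_rot: [-1.902, -2.499, 0.001]
force: [-1.4, 1.4, 0.1]
finger_gap: 0.0135
finger_force: 60.0
```

```bash
cat > m.py <<'E'
from h import *
s=bot.sense(); R=Ro.from_rotvec(s["tcp_rot"]).as_matrix()
print(s["clock"],"knob",((np.pi/2-np.arctan2(R[1,1],R[0,1]))%(2*np.pi)).round(4),"Mz",s["moment"][2].round(3),"e7",s["joint_efforts"][[4,6]].round(3),"q57",s["q"][[4,6]].round(2),s["tool_pos"].round(4))
E
python3 m.py
```

```text
14.1 knob 1.3013 Mz 0.051 e7 [0.359 0.292] q57 [0.4  0.16] [ 0.4576 -0.1832  0.0996]
```

Call:
apply_moves(plan=[[0,0,0,0,0.05],[0,0,0,0,0.05],[0,0,0,0,0.05]])

```text
clock: 14.35
tool_pos: [0.4575, -0.1832, 0.0996]
tcp_rot: [-2.084, -2.35, 0.001]
force: [-0.8, 1.4, 0.1]
finger_gap: 0.0136
finger_force: 60.0
```

```bash
python3 m.py
```

```text
14.35 knob 1.4513 Mz 0.072 e7 [0.345 0.285] q57 [0.33 0.07] [ 0.4575 -0.1832  0.0996]
```

Call:
apply_moves(plan=[[0,0,0,0,0.05],[0,0,0,0,0.05]])

```text
clock: 14.52
tool_pos: [0.4574, -0.1832, 0.0996]
tcp_rot: [-2.199, -2.242, 0.001]
force: [-0.8, 0.5, 1.2]
finger_gap: 0.0133
finger_force: 60.0
```

```bash
python3 m.py
```

```text
14.5167 knob 1.5514 Mz 0.051 e7 [0.338 0.282] q57 [0.29 0.02] [ 0.4574 -0.1832  0.0996]
```

Call:
apply_moves(plan=[[0,0,0,0,0.04],[0,0,0,0,0.04]])

```text
clock: 14.68
tool_pos: [0.4574, -0.1832, 0.0996]
tcp_rot: [-2.288, -2.152, 0.001]
force: [-1.5, 1.5, 0.6]
finger_gap: 0.0135
finger_force: 60.0
```

```bash
python3 m.py
```

```text
14.6833 knob 1.6322 Mz 0.048 e7 [0.285 0.214] q57 [ 0.25 -0.03] [ 0.4574 -0.1832  0.0996]
```

Call:
apply_moves(plan=[[0,0,0,0,0.04],[0,0,0,0,0.04]])

```text
clock: 14.85
tool_pos: [0.4574, -0.1832, 0.0996]
tcp_rot: [-2.374, -2.057, 0.001]
force: [-2.3, 1.8, 1.8]
finger_gap: 0.0134
finger_force: 60.0
```

```bash
python3 m.py
```

```text
14.85 knob 1.7137 Mz 0.02 e7 [0.291 0.218] q57 [ 0.22 -0.07] [ 0.4574 -0.1832  0.0996]
```

Call:
apply_moves(plan=[[0,0,0,0,0.04],[0,0,0,0,0.04]])

```text
clock: 15.02
tool_pos: [0.4573, -0.1832, 0.0996]
tcp_rot: [-2.455, -1.959, 0.001]
force: [-2.6, 2.3, 1.8]
finger_gap: 0.0138
finger_force: 60.0
```

```bash
python3 m.py
```

```text
15.0167 knob 1.7944 Mz 0.034 e7 [0.283 0.212] q57 [ 0.18 -0.12] [ 0.4573 -0.1832  0.0996]
```

Call:
apply_moves(plan=[[0,0,0,0,0.04],[0,0,0,0,0.04]])

```text
clock: 15.18
tool_pos: [0.4573, -0.1832, 0.0996]
tcp_rot: [-2.531, -1.859, 0.001]
force: [-2.9, 1.7, 2.6]
finger_gap: 0.0136
finger_force: 60.0
```

```bash
python3 m.py
```

```text
15.1833 knob 1.8746 Mz 0.074 e7 [0.273 0.209] q57 [ 0.14 -0.16] [ 0.4573 -0.1832  0.0996]
```

Call:
apply_moves(plan=[[0,0,0,0,0.04],[0,0,0,0,0.04]])

```text
clock: 15.35
tool_pos: [0.4573, -0.1832, 0.0996]
tcp_rot: [-2.604, -1.756, 0.001]
force: [-3.8, 2.4, 2.7]
finger_gap: 0.0137
finger_force: 60.0
```

```bash
python3 m.py
```

```text
15.35 knob 1.9548 Mz 0.078 e7 [0.262 0.207] q57 [ 0.11 -0.2 ] [ 0.4573 -0.1832  0.0996]
```

Call:
apply_moves(plan=[[0,0,0,0,0.04],[0,0,0,0,0.04]])

```text
clock: 15.52
tool_pos: [0.4573, -0.1832, 0.0996]
tcp_rot: [-2.672, -1.651, 0.001]
force: [-4.6, 2.4, 3.0]
finger_gap: 0.0134
finger_force: 60.0
```

```bash
python3 m.py
```

```text
15.5167 knob 2.0348 Mz 0.037 e7 [0.248 0.205] q57 [ 0.07 -0.25] [ 0.4573 -0.1832  0.0996]
```

Call:
apply_moves(plan=[[0,0,0,0,0.04],[0,0,0,0,0.04]])

```text
clock: 15.68
tool_pos: [0.4572, -0.1832, 0.0996]
tcp_rot: [-2.736, -1.543, 0.002]
force: [-5.5, 2.4, 4.2]
finger_gap: 0.0133
finger_force: 60.0
```

```bash
python3 m.py
```

```text
15.6833 knob 2.1148 Mz 0.097 e7 [0.189 0.162] q57 [ 0.03 -0.29] [ 0.4572 -0.1832  0.0996]
```

Call:
apply_moves(plan=[[0,0,0,0,0.04],[0,0,0,0,0.04]])

```text
clock: 15.85
tool_pos: [0.4572, -0.1831, 0.0996]
tcp_rot: [-2.795, -1.433, 0.002]
force: [-5.0, 1.8, 5.0]
finger_gap: 0.0135
finger_force: 60.0
```

```bash
python3 m.py
```

```text
15.85 knob 2.1942 Mz 0.251 e7 [0.083 0.075] q57 [-0.   -0.33] [ 0.4572 -0.1831  0.0996]
```

Torque jumped at a tool angle of about 2.10 (0.05 → 0.18 N m between 2.08 and 2.19), so the target is about 2.89.

Call:
apply_moves(plan=[[0,0,0,0,0.04],[0,0,0,0,0.04],[0,0,0,0,0.04],[0,0,0,0,0.04]])

```text
clock: 16.18
tool_pos: [0.4571, -0.1831, 0.0996]
tcp_rot: [-2.9, -1.205, 0.002]
force: [-3.8, 1.9, 4.1]
finger_gap: 0.0136
finger_force: 60.0
```

```bash
python3 m.py
```

```text
16.1833 knob 2.354 Mz 0.152 e7 [0.039 0.059] q57 [-0.08 -0.42] [ 0.4571 -0.1831  0.0996]
```

Call:
apply_moves(plan=[[0,0,0,0,0.04],[0,0,0,0,0.04],[0,0,0,0,0.04],[0,0,0,0,0.04],[0,0,0,0,0.04],[0,0,0,0,0.04]])

```text
clock: 16.68
tool_pos: [0.457, -0.183, 0.0996]
tcp_rot: [-3.024, -0.849, 0.002]
force: [-5.4, 2.0, 3.8]
finger_gap: 0.0137
finger_force: 60.0
```

```bash
python3 m.py
```

```text
16.6833 knob 2.5939 Mz 0.259 e7 [-0.031  0.034] q57 [-0.19 -0.55] [ 0.457  -0.183   0.0996]
```

Call:
apply_moves(plan=[[0,0,0,0,0.04],[0,0,0,0,0.04],[0,0,0,0,0.04],[0,0,0,0,0.04],[0,0,0,0,0.04],[0,0,0,0,0.04],[0,0,0,0,0.04],[0,0,0,0,0.03]])

```text
clock: 17.35
tool_pos: [0.457, -0.1828, 0.0996]
tcp_rot: [-3.118, -0.373, 0.003]
force: [-5.6, 3.4, 5.0]
finger_gap: 0.0135
finger_force: 60.0
```

```bash
python3 m.py
```

```text
17.35 knob 2.9035 Mz 0.256 e7 [-0.214 -0.116] q57 [-0.33 -0.72] [ 0.457  -0.1828  0.0996]
```

Call:
apply_moves(plan=[[0,0,0,0,0],[0,0,0,0,0]])

```text
clock: 17.52
tool_pos: [0.457, -0.1829, 0.0996]
tcp_rot: [-3.118, -0.375, 0.003]
force: [-5.0, 2.2, 4.9]
finger_gap: 0.0131
finger_force: 60.0
```

```bash
python3 m.py
```

```text
17.5167 knob 2.9021 Mz 0.201 e7 [-0.256 -0.178] q57 [-0.33 -0.72] [ 0.457  -0.1829  0.0996]
```

Call:
apply_moves(plan=[[1,0,0,0,0],[1,0,0,0,0],[1,0,0,0,0],[1,0,0,0,0],[1,0,0,0,0],[1,0,0,-1,0],[1,0,0,-2,0],[1,0,0,-3,0],[1,0,0,-3,0],[1,0,0,-2,0],[1,-2,0,0,0],[1,-2,0,0,0]])

```text
clock: 18.52
tool_pos: [0.4206, -0.1931, 0.2117]
tcp_rot: [3.116, 0.38, 0.008]
force: [-0.5, 0.6, 0.1]
finger_gap: 0.0875
finger_force: 0.0
```

Call:
apply_moves(plan=[[1,0,0,0,0],[1,0,0,0,0],[1,0,0,0,0]])

```text
clock: 18.77
tool_pos: [0.4199, -0.1928, 0.2101]
tcp_rot: [3.118, 0.377, 0.003]
force: [0.4, 0.1, -0.4]
finger_gap: 0.088
finger_force: 0.0
```

```bash
python3 st.py
python3 - <<'E'
from h import *
w=camera_params("wrist"); np.save("w5.npy",w,allow_pickle=True)
im=camera("wrist"); cv2.imwrite("pics/w5.png",im)
E
```

```text
18.7667 [ 0.4199 -0.1928  0.2101] tooly ang -1.3299 tilt [ 0.0017 -0.0003] q [ 0.19  0.58  0.23  2.11 -0.27  0.48 -0.72] F [ 0.4  0.1 -0.4] M [ 0.063  0.072 -0.032] gap 0.088 0.0
```

View pics/w5.png

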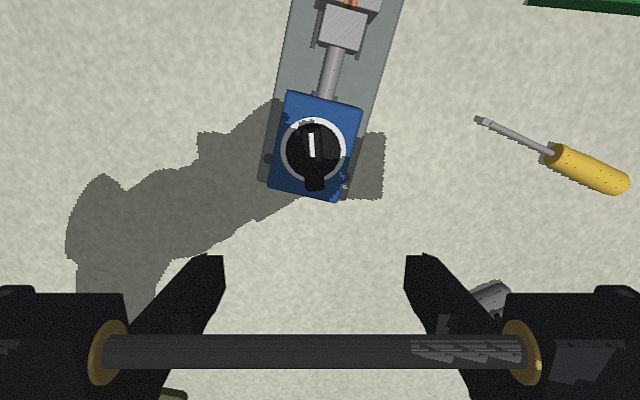

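Knob mark runs (309,134)–(313,157), pointing about at +x; I'll measure its angle and compare it with the tool's.

Run:
```python
from h import *
w=np.load("w5.npy",allow_pickle=True).item(); im=cv2.imread("pics/w5.png").astype(int)
m=(im[128:162,302:320].min(2)>130); v,u=np.nonzero(m); print(len(u))
n,l,s,c=cv2.connectedComponentsWithStats(m.astype(np.uint8)); print(s[1:]); k=1+np.argmax(s[1:,4]); v,u=np.nonzero(l==k)
P=np.array([pt(w,(a+302,b+128),.112)[:2] for a,b in zip(u,v)])
vx,vy,x0,y0=cv2.fitLine((P*1000).astype(np.float32),cv2.DIST_L2,0,.01,.01).ravel()
if vx<0: vx,vy=-vx,-vy
print("mark dir world",np.arctan2(vy,vx),"knob", np.pi-np.arctan2(vy,vx),P.mean(0), P[np.argmax(P[:,0])])
# vs axis
d=P[np.argsort(P[:,0])[-6:]].mean(0)-np.array([.458,-.183]); print("knob via axis",np.pi-np.arctan2(d[1],d[0]))
```

```text
119
[[  7   5   6  24 119]]
mark dir world 0.30609885 knob 2.8354938 [ 0.46798908 -0.18016471] [ 0.4755 -0.1794]
knob via axis 2.87772684198982
```

Call:
apply_moves(plan=[[1,2,0,0,-0.06],[1,2,0,0,-0.06],[1,2,0,0,-0.06],[1,2,0,0,-0.06],[1,2,0,0,0],[1,0,0,0,0],[1,0,0,0,0],[1,0,0,0,0]])

```text
clock: 19.48
tool_pos: [0.5116, -0.1579, 0.2093]
tcp_rot: [-3.051, -0.748, 0.002]
force: [-0.2, 0.2, -0.2]
finger_gap: 0.0882
finger_force: 0.0
```

```bash
python3 st.py
python3 - <<'E'
from h import *
w=camera_params("wrist"); im=camera("wrist"); u,v=pix(w,[.57,-.183,.06]).astype(int); print(u,v)
u0,v0=max(u-80,0),max(v-70,0); print(u0,v0)
c=cv2.convertScaleAbs(im[v0:v0+140,u0:u0+160],alpha=1.4)
cv2.imwrite("pics/w6.png",cv2.resize(c,None,fx=4,fy=4,interpolation=cv2.INTER_NEAREST))
E
```

```text
19.4833 [ 0.5116 -0.1579  0.2093] tooly ang -1.0902 tilt [-0.0013 -0.0003] q [ 0.1   0.65  0.19  1.9  -0.2   0.61 -0.68] F [-0.2  0.2 -0.2] M [ 0.     0.102 -0.089] gap 0.0882 0.0
373 145
293 75
```

View pics/w6.png

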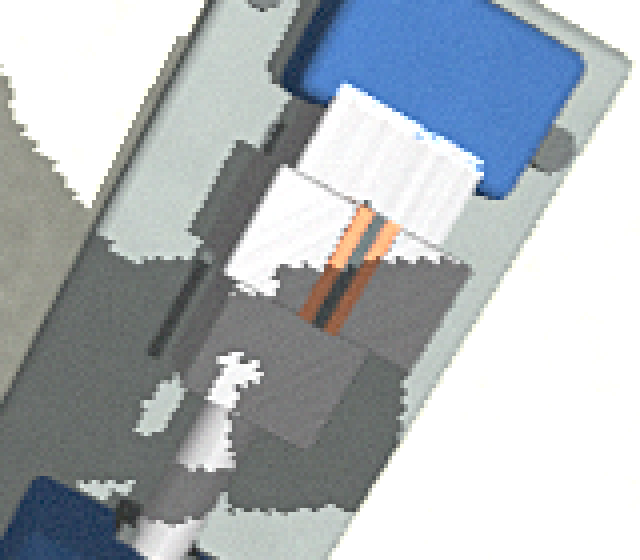

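The coupon, band at (350,265) in the crop, is upright and square between the jaw and the shoe with no gaps. The gripper is clear of everything.

```bash
python3 -c "
from rig import workorder
print(workorder.close_job())"
```

```text
the job is handed in; nothing more can be done
None
```

The coupon stands upright and clamped in the vise; the knob went stiff at about 2.08 rad and was left at about 2.86 rad (45° more, within about 3°), and the job is handed in with the gripper clear.

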